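# Release the yellow pressure cap on a coolant tank

## Robot

A 6-joint arm with a two-finger parallel gripper is mounted at the origin on a cart in front of the work surface, level with it; the furniture and walls round the work are solid. World frame = base frame: x ahead of the robot, y to its left, z up, the work surface at z = 0. Lengths are in mm, angles in degrees, forces in N, time in s.
With the tool pointing down it reaches from about 300 to 850 mm from the base axis. Payload 4.2 kg.
Tool frame: the origin (TCP) lies at the very end of the fingers, on their centre line; the grasp point (between the pads) lies 19 mm behind it; z points along the fingers, y is the line along which they close (so a half turn about z gives the same grasp; the last joint's range is limited). The gripper opens to 91 mm and grips with 3 to 60 N. Pads are 32 mm wide; open, the fingers measure 118 mm over their backs; the gripper's body (76 mm by 178 mm) begins 60 mm behind the grasp point.
Start: joints at [-64.458, 18.312, 89.639, -0, 72.044, -1.146], TCP at [258.26, -513.756, 213.976] pointing down, gripper open.
Joint ranges: [-177.97, 177.97], [-48.28, 115.42], [12.27, 149.76], [-77.06, 257.06], [2.81, 150.46], [-146.56, 146.56]. Speed limits (degrees/s): [147.25, 147.25, 180, 180, 180, 180].

## Interface

Orientations are given as [roll, pitch, yaw] about the fixed x, y, z axes, in that order (R = Rz(yaw) Ry(pitch) Rx(roll)).
In Python, from workcell import * gives the robot as it stands.
- The arm moves only by the tool move_arm, never from a script. Its argument "motion" is a list of rows, each a list of 3 entries, a list of its own where there are three numbers: the finger opening in mm, from 0 to 91.2, then the shift along the world's x, y, z in units of 25 mm (1.0 is 25 mm), then the turn, a rotation vector about the world's x, y, z in units of 4 degrees (1.0 is 4 degrees). In form: [[grip, [x, y, z], [ax, ay, az]], ...]. A call has 1 to 20 rows; each row shifts and turns the commanded pose from where the row before left it; what a row does not reach is not made up. A row lasts 1/12 s, in which the tool goes at most 41.7 mm and 7.16 degrees, less where a joint would pass 70% of its speed; a pose out of reach is approached as far as the arm can. A call with a number of a shift or a turn outside -1 to 1 is refused whole. A call with a gripper value outside its range is refused whole. The fingers move at their own pace and stop on an object; "grip_force" is the grip in N (left out, the last holds). Time passes only in rows, so rows that do not move let the fingers close. It gives the time, the measured TCP pose, the force, the opening and the grip force at its end, in the units of the state.
- state(): the state, without advancing time (a new reading comes with each control period).
- grab_frame(name): name is "scene" or "top" or "wrist"; returns the picture (400x640x3 uint8, blue, green, red); there is no depth.
- camera_info(name): a dict with "fx", "fy", "cx", "cy" (pixels), "k1" (the pictures are not rectified: a ray, as slopes to the right and down, at radius r is drawn at 1 + k1 r^2 times it, then the intrinsics apply), "rvec" (rotation vector, rad) and "tvec" (3), from world to camera coordinates, as OpenCV has them. Camera axes: x right, y down, z forward; pixel columns grow to the right and rows downward; lengths in mm; the calibration is good to about 2 mm. A picture is of the moment at which its call begins: read the wrist's pose just before it. camera_info takes no time and is no camera call; for the wrist camera it gives the pose at the moment of the call.
- job_done(): hands the job in; it is judged then, once.
The state is a dict: "time_s": time; "qpos": joint angles; "qvel": joint speeds; "effort": joint torques, N m; "ee_pos": TCP position; "ee_rot": TCP orientation; "force": force on the tool from outside, world axes, zero at the start; "torque": the same for the moment, N m; "gripper_width": finger opening in mm; "gripper_force": force on a finger pad.
Only numpy, scipy, OpenCV 4.12 (cv2) and the standard library are available. Lean on these libraries where they do the work, as an engineer would, in place of code of your own. Each camera call takes 0.05 s, during which the arm holds its last target. There are 200 camera calls.

## Task

Two coolant tanks stand on the bench, one with a yellow pressure cap and one with a blue one. Release the yellow cap: without pressing, turn it anticlockwise to its first stop and pause there for about a second to vent it, then press it down and turn it on past the stop as far as it goes, and let go so that it springs up. Leave the blue cap shut.

Things in the scene. Friction and masses are not known exactly. Their poses are not given: they have to be found in the camera images.
- yellow_grip (a point): Point in the yellow cap's grip bar, on its vertical turning axis, about 0.167 m above the bench when shut. Turns and rises with the cap: z up, x along the bar, y across it. The bar, with black side panels, is 50 mm long, 14.6 mm thick, 32 mm high; its top is 9 mm above this point. It stands on a ribbed disc (68 mm wide, 18 mm high) whose top is 23 mm below this point. Pinch the bar from above.
- yellow_cap (a joint): Turn of the yellow cap, rad, growing anticlockwise seen from above. Starts shut at 0 to 0.12. With the cap up, a rigid tooth stops it at 0.45 (first stop). Pressed down it goes on, comes free of the catch at about 0.9 and ends at 1.2. Light friction keeps it where it is left.
- yellow_lift (a joint): Height of the yellow cap over its seat, m, up positive. A spring (400 N/m) pushes it up; the catch holds it at 0 (about 5 N) when shut and at the first stop. It can be pressed to -0.012 (about 10 N); below about -0.0065 it passes under the first stop. Past the catch and let go, it springs up to about +0.008 and stays.
- blue_cap (a joint): Turn of the blue cap, rad, same shape and sense; starts at 0 to 0.12, must stay shut. Each cap sits on a white plastic tank, 92 x 86 mm and 104 mm high, on a dark steel foot 120 x 90 mm, fixed to the bench. The tanks stand 18 cm or more apart, side by side, either one on the left.

How it is judged (in metres and radians):
On the way, in this order (a step that is already met when the one before it is completed fails the run):
1. the yellow cap is turned to its first stop without being pressed down, and kept there a moment (value of joint yellow_cap between 0.3 and 0.6 rad and value of joint yellow_lift above -0.004 m), for 0.3 s.
2. the yellow cap is pressed down at the first stop (value of joint yellow_cap between 0.25 and 0.65 rad and value of joint yellow_lift below -0.006 m), for 0.05 s.
At the end, for the whole second after the job is handed in: The yellow cap is turned past the first stop (more than 0.85 rad), let go, and sprung up more than 4 mm above its seat; the blue cap is still shut (less than 0.3 rad) (value of joint yellow_cap above 0.85 rad and value of joint yellow_lift above 0.004 m and value of joint blue_cap below 0.3 rad); the robot touches nothing.
It fails at once if the blue cap is turned (value of joint blue_cap above 0.3 rad).
It also fails if it takes over 38 s, if anything falls off the work surface, if the arm or the gripper's body presses on something with over 40 N, if the wrist force passes 120 N, or if a joint passes its speed limit or range.

## Working session

There is one attempt and no reset: what is moved stays moved. The work goes in short steps, Python scripts to look and compute and a tool call to move; the robot and the scene stay as the last step left them, time stands still between calls to the robot, and variables do not carry over. Pictures are saved under pics/ and viewed, at most 10 in all, crops included, and the job is handed in when it is done.

Besides the shell and the picture viewer there is one more tool, called after ">>>" as name(argument=value, ...) on one line, values as JSON. move_arm: Moves the arm, as the interface text tells. Shifts and turns lie within -1 to 1; 1 stands for 25 mm of shift or 4 degrees of turn. Its arguments: {"type":"object","properties":{"motion":{"type":"array","items":{"type":"array"}},"grip_force":{"type":"number"}},"required":["motion"]}

```bash
mkdir -p pics
cat > h.py <<'E'
from workcell import *
import numpy as np, cv2
def ray(ci,u,v):
    K=np.array([[ci['fx'],0,ci['cx']],[0,ci['fy'],ci['cy']],[0,0,1.]])
    d=np.array([ci['k1'],0,0,0,0.])
    p=cv2.undistortPoints(np.array([[[u,v]]],float),K,d).ravel()
    R=cv2.Rodrigues(np.array(ci['rvec'],float))[0]; t=np.array(ci['tvec'],float).ravel()
    return -R.T@t, R.T@np.array([p[0],p[1],1])
def onz(ci,u,v,z):
    o,d=ray(ci,u,v); return o+d*(z-o[2])/d[2]
E
python3 - <<'E'
from h import *
a=grab_frame("top");b=grab_frame("scene")
cv2.imwrite("pics/top.png",a);cv2.imwrite("pics/scene.png",b)
for n,im in(("top",a),("scene",b)):
    ci=camera_info(n);print(n,ci)
    h=cv2.cvtColor(im,cv2.COLOR_BGR2HSV)
    for c,lo,hi in(("y",(20,120,80),(35,255,255)),("b",(100,120,60),(125,255,255))):
        m=cv2.inRange(h,lo,hi);k,_,st,ce=cv2.connectedComponentsWithStats(m)
        for i in range(1,k):
            if st[i,4]>60: print(c,st[i],ce[i],onz(ci,*ce[i],165).round(1))
E
```

```text
top {'fx': 474.6854478981701, 'fy': 474.6854478981701, 'cx': 323.5263077046681, 'cy': 200.72322393213486, 'k1': -0.03843813545617144, 'rvec': array([ 2.15248551, -2.09281023,  0.20776031]), 'tvec': array([-22.82432419, 560.09889293, 981.78804048])}
y [466 156  42  64 554] [481.68592058 190.47292419] [ 568.4 -316.9  165. ]
y [390 206  36  35 914] [407.05908096 223.5547046 ] [ 498.8 -169.3  165. ]
y [516 215  27  26 389] [528.58611825 227.28020566] [ 497.9 -406.4  165. ]
b [570 145  38  39 383] [588.89817232 163.27937337] [ 630.8 -537.   165. ]
b [258 177  35  35 887] [275.28184893 194.52311161] [548.6  87.3 165. ]
b [445 331   6  23  75] [447.44       340.81333333] [ 281.5 -243.5  165. ]
b [452 332  29  11 177] [466.30508475 337.98870056] [ 287.3 -278.9  165. ]
b [453 348  28   7 141] [467.10638298 351.07092199] [ 263.8 -279.8  165. ]
scene {'fx': 488.3385247006508, 'fy': 488.3385247006508, 'cx': 323.56374943359697, 'cy': 204.31122177879496, 'k1': -0.1060394997092561, 'rvec': array([ 1.89584102, -1.14673533,  0.62881256]), 'tvec': array([-265.91021297,  394.08832314,  585.66392393])}
y [297   0  25  21 491] [309.0509165    9.76782077] [2078.2  864.7  165. ]
y [282 146   9  16  63] [285.95238095 153.49206349] [682.9 149.2 165. ]
y [ 376  225   43   45 1147] [396.76285963 251.17349608] [ 473.6 -184.2  165. ]
y [534 259  14  13  77] [540.06493506 263.48051948] [ 548.7 -397.8  165. ]
y [483 275  63  61 885] [509.95367232 314.64519774] [ 413.1 -374.   165. ]
y [542 341  30  24 343] [557.5335277  351.07580175] [ 374.4 -442.8  165. ]
b [261 177  35  35 735] [278.20272109 197.52244898] [521.8  68.4 165. ]
b [618 276  17  20 170] [626.27058824 285.56470588] [ 555.1 -528.3  165. ]
```

View pics/top.png

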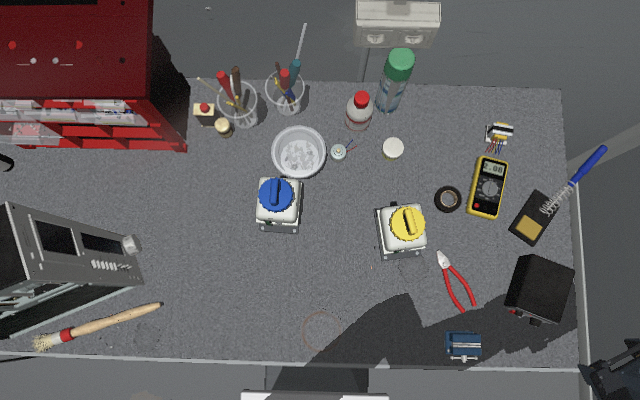

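The top view shows the yellow cap at about (407,223), with its bar roughly vertical in the image. The blue cap is at (275,194). I'll approach the yellow cap from above and take a closer look.

>>> move_arm(motion=[[91,[0,0.5,1],[0,0,0]],[91,[0.5,1,1],[0,0,0]],[91,[0.7,1,0.8],[0,0,0]],[91,[0.7,1,0.6],[0,0,0]],[91,[0.7,1,0],[0,0,0]],[91,[0.7,1,0],[0,0,0]],[91,[0.7,1,0],[0,0,0]],[91,[0.7,1,0],[0,0,0]],[91,[0.7,1,0],[0,0,0]],[91,[0.7,1,0],[0,0,0]],[91,[0.7,1,0],[0,0,0]],[91,[0.7,1,0],[0,0,0]],[91,[0.7,1,0],[0,0,0]],[91,[0.7,1,0],[0,0,0]],[91,[0.3,0.3,0],[0,0,0]],[91,[0,0,0],[0,0,0]]])

```text
time_s: 1.43
ee_pos: [489.3, -167.2, 298.4]
ee_rot: [-180.0, 0.0, 26.9]
force: [-0.6, -0.8, 0.0]
gripper_width: 90.9
gripper_force: 0.0
```

Run:
```python
from h import *
s=state();print(s['time_s'],s['ee_pos'],s['ee_rot'],s['qpos'],s['force'])
ci=camera_info("wrist");a=grab_frame("wrist");cv2.imwrite("pics/w1.png",a);np.save("w1.npy",ci,allow_pickle=True)
print(ci)
h=cv2.cvtColor(a,cv2.COLOR_BGR2HSV);m=cv2.inRange(h,(20,120,60),(35,255,255))
k,_,st,ce=cv2.connectedComponentsWithStats(m)
for i in range(1,k):
    if st[i,4]>100: print(st[i],ce[i],onz(ci,*ce[i],150).round(1))
```

```text
1.4333 [ 489.29587089 -167.16931682  298.41629624] [-1.79963984e+02  1.89869400e-02  2.68884679e+01] [-2.01442117e+01  1.05904947e+01  8.81032162e+01  1.07769342e-02
  8.13455848e+01  4.29657010e+01] [-0.57181952 -0.8071085   0.01387305]
{'fx': 339.1849690545628, 'fy': 339.1849690545628, 'cx': 319.80836838194824, 'cy': 201.01989099786977, 'k1': -0.06565087757622999, 'rvec': array([-2.49987727,  1.53414828,  0.18330811]), 'tvec': array([-370.97528179,  305.21182898,  556.11277384])}
[554  85  29  18 276] [569.09057971  93.17028986] [ 679.  -333.3  150. ]
[ 447  108  107  106 1879] [490.66577967 156.24161788] [ 593.4 -297.4  150. ]
[ 298  142   71   72 3821] [333.10991887 177.80502486] [ 506.4 -173.   150. ]
[112 238  32  59 669] [124.19880419 267.93273543] [324.  -22.7 150. ]
[496 238  32  60 672] [515.47172619 267.71875   ] [ 509.  -386.4  150. ]
```

View pics/w1.png

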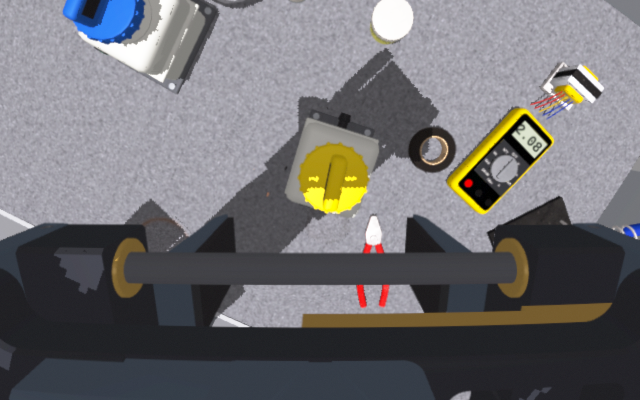

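The wrist view shows the yellow cap at about (333,178), with its bar tilted a little from vertical. The blue cap is at the upper left. I'll enlarge both views of the bar.

Run:
```python
import cv2,numpy as np
a=cv2.imread("pics/w1.png")[135:220,293:378];b=cv2.imread("pics/top.png")[200:250,382:432]
f=lambda x:cv2.resize(cv2.convertScaleAbs(x,alpha=1.2),(400,400),interpolation=cv2.INTER_CUBIC)
cv2.imwrite("pics/c1.png",np.hstack([f(a),f(b)]))
```

```text
(no output)
```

View pics/c1.png

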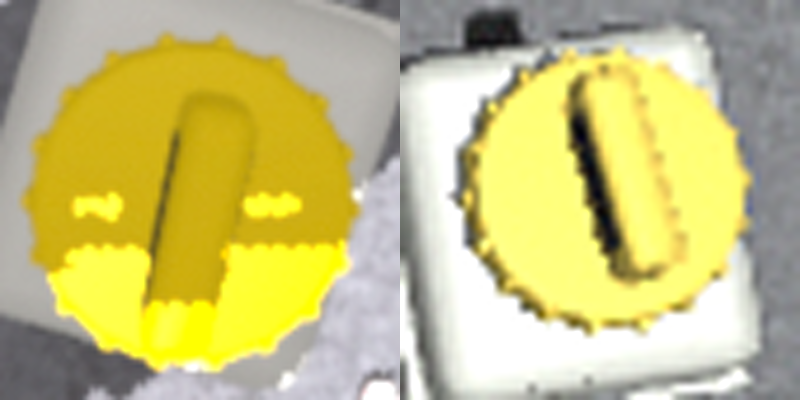

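In the crops, the ends of the bar's top face are at about (339.3,155.2) and (330.8,213.2) in the wrist view. In the top view they are at (408,208.5) and (413.9,234.4).

Run:
```python
from h import *
w=np.load("w1.npy",allow_pickle=True).item()
for ci,p,q in((w,(339.3,155.2),(330.8,213.2)),(camera_info("top"),(408,208.5),(413.9,234.4))):
    A=onz(ci,*p,176);B=onz(ci,*q,176);d=A-B
    print(A.round(1),B.round(1),((A+B)/2).round(1),np.linalg.norm(d),np.degrees(np.arctan2(d[1],d[0])))
print(onz(w,333.5,178,144),onz(camera_info("top"),407.4,223.8,144))
```

```text
[ 529.8 -165.8  176. ] [ 480.5 -183.   176. ] [ 505.2 -174.4  176. ] 52.25252210876906 19.30539903729604
[ 526.3 -169.3  176. ] [ 476.7 -180.2  176. ] [ 501.5 -174.7  176. ] 50.83280638165916 12.439397317977456
[ 505.61781967 -174.13608597  144.        ] [ 501.42709391 -173.74833182  144.        ]
```

>>> move_arm(motion=[[70,[0.3,-0.14,-0.5],[0,0,-0.7]],[70,[0.3,-0.14,-0.8],[0,0,-0.7]],[70,[0,0,-0.8],[0,0,-0.8]],[70,[0,0,-0.8],[0,0,0]],[70,[0,0,-0.7],[0,0,0]],[70,[0,0,-0.4],[0,0,0]],[70,[0,0,0],[0,0,0]],[70,[0,0,0],[0,0,0]],[70,[0,0,0],[0,0,0]]], grip_force=20)

```text
time_s: 2.23
ee_pos: [503.7, -176.6, 200.2]
ee_rot: [179.9, -0.1, 17.8]
force: [0.3, 0.4, -0.5]
gripper_width: 69.6
gripper_force: 0.0
```

Run:
```python
from h import *
ci=camera_info("wrist");a=grab_frame("wrist");np.save("w2.npy",ci,allow_pickle=True)
cv2.imwrite("pics/w2.png",a)
K=np.array([[ci['fx'],0,ci['cx']],[0,ci['fy'],ci['cy']],[0,0,1.]])
p=cv2.projectPoints(np.array([[504,-174.3,176.]]),ci['rvec'],ci['tvec'],K,np.array([ci['k1'],0,0,0,0.]))[0].ravel();print(p)
x,y=p.astype(int);x0=max(0,x-100);y0=max(0,y-75);print(x0,y0)
cv2.imwrite("pics/c2.png",cv2.resize(a[y0:y0+150,x0:x0+200],None,fx=4,fy=4,interpolation=cv2.INTER_CUBIC))
```

```text
[316.07146805 231.83594611]
216 156
```

View pics/c2.png

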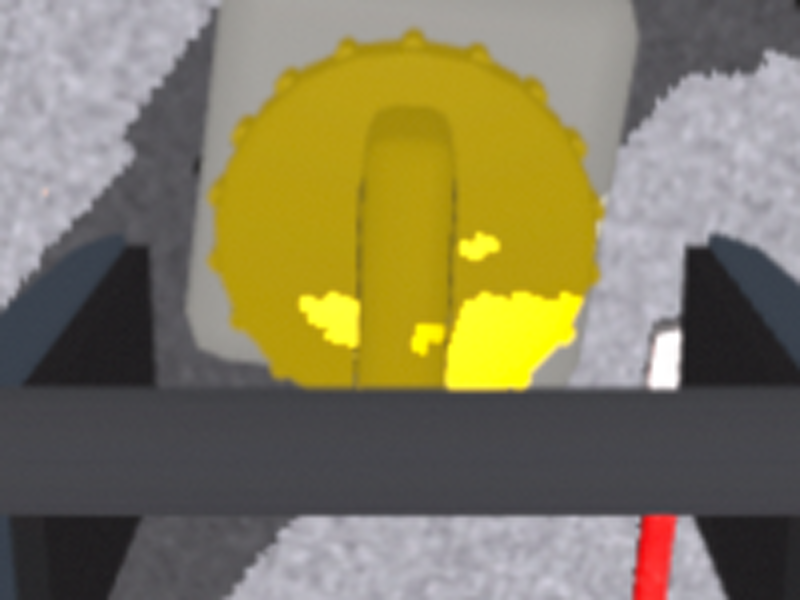

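The crop shows the bar parallel to the fingers and centred at crop column 407, about 2 mm to the left of the gripper centre. Its far end is at crop (409,110).

Run:
```python
from h import *
ci=np.load("w2.npy",allow_pickle=True).item()
f=lambda x,y,z:onz(ci,216+x/4,156+y/4,z)
A=f(409,112,174);B=f(405,330,176);d=A-B;d/=np.linalg.norm(d[:2])
print(A,B,np.degrees(np.arctan2(d[1],d[0])),A-25*d)
```

```text
[ 531.94971753 -166.68977036  174.        ] [ 500.1683293  -176.27498244  176.        ] 16.78322080367825 [ 508.01461503 -173.90855615  175.50623392]
```

>>> move_arm(motion=[[70,[0.08,0.1,-0.5],[0,0,-0.2]],[70,[0,0,-0.8],[0,0,0]],[70,[0,0,-0.5],[0,0,0]],[70,[0,0,-0.2],[0,0,0]],[12,[0,0,0],[0,0,0]],[12,[0,0,0],[0,0,0]],[12,[0,0,0],[0,0,0]],[12,[0,0,0],[0,0,0]],[12,[0,0,0],[0,0,0]],[12,[0,0,0],[0,0,0]],[12,[0,0,0],[0,0,0]],[12,[0,0,0],[0,0,0]]], grip_force=20)

```text
time_s: 3.28
ee_pos: [505.3, -173.3, 149.1]
ee_rot: [180.0, -0.0, 17.1]
force: [0.1, 0.1, 0.1]
gripper_width: 19.5
gripper_force: 0.0
```

Still closing at 19.5 mm, so I'll wait for the grip and then turn in part.

>>> move_arm(motion=[[12,[0,0,0],[0,0,0]],[12,[0,0,0],[0,0,0]],[12,[0,0,0],[0,0,0]],[12,[0,0,0],[0,0,0]]])

```text
time_s: 3.62
ee_pos: [505.6, -173.9, 149.1]
ee_rot: [179.9, -0.0, 17.1]
force: [2.0, -3.4, -0.4]
gripper_width: 13.9
gripper_force: 20.0
```

>>> move_arm(motion=[[12,[0,0,0],[0,0,0.6]],[12,[0,0,0],[0,0,0.6]],[12,[0,0,0],[0,0,0.6]],[12,[0,0,0],[0,0,0.6]],[12,[0,0,0],[0,0,0.6]],[12,[0,0,0],[0,0,0]],[12,[0,0,0],[0,0,0]]])

```text
time_s: 4.2
ee_pos: [505.4, -173.4, 149.1]
ee_rot: [180.0, -0.0, 29.0]
force: [0.6, -2.9, 0.4]
gripper_width: 13.8
gripper_force: 20.0
```

```bash
python3 -c "
from h import *
s=state();print(s['force'],s['torque'],s['ee_pos'],s['ee_rot'],s['gripper_force'])"
```

```text
[ 0.57291188 -2.86490611  0.41615262] [-0.35148283 -0.12433696  0.10794148] [ 505.41816739 -173.42652836  149.09778752] [ 1.79964770e+02 -8.71304919e-03  2.90472847e+01] 19.99579131603241
```

>>> move_arm(motion=[[12,[0,0,0],[0,0,0.6]],[12,[0,0,0],[0,0,0.6]],[12,[0,0,0],[0,0,0.6]],[12,[0,0,0],[0,0,0.5]],[12,[0,0,0],[0,0,0]],[12,[0,0,0],[0,0,0]],[12,[0,0,0],[0,0,0]]])

```text
time_s: 4.78
ee_pos: [505.2, -173.2, 149.1]
ee_rot: [-180.0, -0.0, 38.2]
force: [-0.2, -1.8, 1.1]
gripper_width: 14.8
gripper_force: 20.5
```

```bash
python3 -c "
from h import *
s=state();print(s['force'],s['torque'],s['ee_pos'],s['ee_rot'],s['gripper_force'])"
```

```text
[-0.225895   -1.84485989  1.08961779] [-0.41296641 -0.00689555 -0.78467005] [ 505.16542745 -173.24782941  149.06444609] [-1.79990524e+02 -9.27464670e-03  3.81577734e+01] 20.546778738498688
```

The cap is at the first stop: z torque has risen to −0.8 N m. I'll ease off a little and pause for over a second to vent, then press with a firmer grip.

>>> move_arm(motion=[[12,[0,0,0],[0,0,-0.3]],[12,[0,0,0],[0,0,0]],[12,[0,0,0],[0,0,0]],[12,[0,0,0],[0,0,0]],[12,[0,0,0],[0,0,0]],[12,[0,0,0],[0,0,0]],[12,[0,0,0],[0,0,0]],[12,[0,0,0],[0,0,0]],[12,[0,0,0],[0,0,0]],[12,[0,0,0],[0,0,0]],[12,[0,0,0],[0,0,0]],[12,[0,0,0],[0,0,0]],[12,[0,0,0],[0,0,0]],[12,[0,0,0],[0,0,0]],[12,[0,0,0],[0,0,0]]])

```text
time_s: 6.03
ee_pos: [505.2, -173.3, 149.1]
ee_rot: [180.0, 0.0, 37.1]
force: [-1.6, -1.0, 3.1]
gripper_width: 14.4
gripper_force: 20.0
```

>>> move_arm(motion=[[12,[0,0,0],[0,0,0]],[12,[0,0,0],[0,0,0]],[12,[0,0,-0.1],[0,0,0]],[12,[0,0,-0.1],[0,0,0]],[12,[0,0,-0.1],[0,0,0]],[12,[0,0,-0.1],[0,0,0]],[12,[0,0,0],[0,0,0]],[12,[0,0,0],[0,0,0]],[12,[0,0,0],[0,0,0]]], grip_force=35)

```text
time_s: 6.78
ee_pos: [505.3, -173.2, 139.7]
ee_rot: [180.0, 0.0, 37.2]
force: [-2.7, -1.1, 8.4]
gripper_width: 13.6
gripper_force: 35.0
```

```bash
python3 -c "
from h import *
s=state();print(s['force'],s['torque'],s['ee_pos'],s['ee_rot'],s['gripper_force'])"
```

```text
[-2.6576901  -1.08985026  8.41013122] [-0.28995639  0.49683015 -0.06122926] [ 505.28612028 -173.18157132  139.6882656 ] [1.79964897e+02 8.00501628e-03 3.72296160e+01] 34.99278903007507
```

Pressed about 9 mm: the force is 8.4 N, which matches the spring. Now I'll turn on past the stop.

>>> move_arm(motion=[[12,[0,0,0],[0,0,0.6]],[12,[0,0,0],[0,0,0.6]],[12,[0,0,0],[0,0,0.6]],[12,[0,0,0],[0,0,0.6]],[12,[0,0,0],[0,0,0.6]],[12,[0,0,0],[0,0,0]],[12,[0,0,0],[0,0,0]]])

```text
time_s: 7.37
ee_pos: [505.0, -172.8, 139.6]
ee_rot: [-180.0, 0.0, 49.2]
force: [-2.9, 0.3, 6.9]
gripper_width: 13.8
gripper_force: 35.0
```

```bash
python3 -c "
from h import *
s=state();print(s['force'],s['torque'],s['ee_pos'],s['ee_rot'],s['gripper_width'])"
```

```text
[-2.87497073  0.34204493  6.92151823] [-0.12032137  0.50663855  0.05347986] [ 504.95661846 -172.82581951  139.58853421] [-1.79973807e+02  1.17877732e-02  4.92388409e+01] 13.81569956801286
```

It turned on freely. I'll continue toward the end stop.

>>> move_arm(motion=[[12,[0,0,0],[0,0,0.6]],[12,[0,0,0],[0,0,0.6]],[12,[0,0,0],[0,0,0.6]],[12,[0,0,0],[0,0,0.6]],[12,[0,0,0],[0,0,0.6]],[12,[0,0,0],[0,0,0.6]],[12,[0,0,0],[0,0,0.6]],[12,[0,0,0],[0,0,0.6]],[12,[0,0,0],[0,0,0.6]],[12,[0,0,0],[0,0,0.6]],[12,[0,0,0],[0,0,0.6]],[12,[0,0,0],[0,0,0.6]],[12,[0,0,0],[0,0,0.6]],[12,[0,0,0],[0,0,0]],[12,[0,0,0],[0,0,0]]])

```text
time_s: 8.62
ee_pos: [503.8, -172.3, 139.2]
ee_rot: [-179.8, -0.1, 80.3]
force: [-4.1, -0.2, 8.0]
gripper_width: 13.8
gripper_force: 35.0
```

```bash
python3 -c "
from h import *
s=state();print(s['force'],s['torque'],s['ee_pos'],s['ee_rot'],s['gripper_width'])"
```

```text
[-4.06277722 -0.23422155  8.02313975] [ 0.02206073  0.82064436 -0.66818164] [ 503.80820806 -172.25682767  139.20988792] [-1.79814140e+02 -7.96453753e-02  8.02926090e+01] 13.787049823306793
```

The cap is at its end stop: 43° past the first stop, with torque rising. Now I'll let go and retreat straight up.

>>> move_arm(motion=[[12,[0,0,0],[0,0,-0.2]],[60,[0,0,0],[0,0,0]],[60,[0,0,0],[0,0,0]],[60,[0,0,0],[0,0,0]],[60,[0,0,0],[0,0,0]],[60,[0,0,0],[0,0,0]],[60,[0,0,0],[0,0,0]],[60,[0,0,0],[0,0,0]],[60,[0,0,0.5],[0,0,0]],[60,[0,0,0.8],[0,0,0]],[60,[0,0,0.8],[0,0,0]],[60,[0,0,0.8],[0,0,0]],[60,[0,0,0.8],[0,0,0]],[60,[0,0,0.8],[0,0,0]],[60,[0,0,0.8],[0,0,0]],[60,[0,0,0.8],[0,0,0]],[60,[0,0,0],[0,0,0]],[60,[0,0,0],[0,0,0]]])

```text
time_s: 10.12
ee_pos: [505.7, -172.8, 291.5]
ee_rot: [179.9, -0.0, 79.6]
force: [-0.6, 0.3, -0.2]
gripper_width: 60.2
gripper_force: 0.0
```

Run:
```python
from h import *
s=state();print(s['force'],s['ee_pos'])
a=grab_frame("scene")[130:290,240:480]
b=grab_frame("wrist")
cv2.imwrite("pics/end.png",np.hstack([cv2.resize(a,(400,267)),cv2.resize(b,(400,267))]))
```

```text
[-0.63168171  0.29967434 -0.23661956] [ 505.65103328 -172.77700308  291.50842538]
```

View pics/end.png

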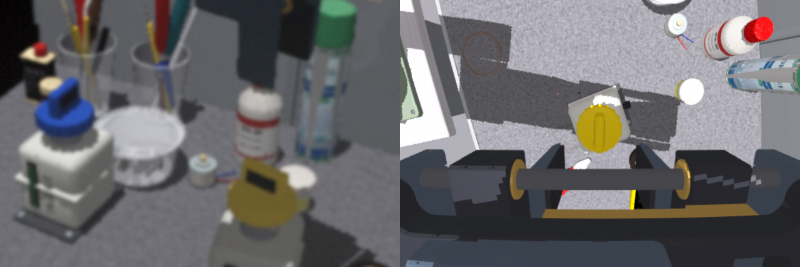

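The yellow cap is turned right round, with its bar along the tool at yaw about 80°. It has sprung up with its neck showing, the blue cap is unchanged, and the arm is clear.

```bash
python3 -c "
from workcell import *
print(job_done())"
```

```text
the job is handed in; nothing more can be done
None
```

I vented the yellow cap at its first stop for over a second, then pressed it, turned it to its end stop and let go. The last picture shows it sprung up, with the blue cap unchanged and the arm clear; I handed the job in at about 10 s, but no verdict came back.

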